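# Load the dropper rack on the bench shaker and close its hold-down clamp

### The job

Put the tube rack with the blue collars into the shaker's pocket and push it gently down, feeling that it sits fully home on the pocket floor, and only then swing the hinged hold-down frame shut over it. Keep the rack upright, never lean on it with more than about 3 kg, and leave the other rack and the rest of the bench as they are.

Things in the scene. Friction and masses are not known exactly. Their poses are not given: they have to be found in the camera images.
- shaker: Bench shaker: light grey base 215 x 190 mm, fixed. Origin on the table under its centre; x runs from the control panel (robot side) to the clamp hinge, y along the shaking stroke, z up. On it rides an aluminium platform: a flat deck 100 mm above the table, x from -68 to +82 mm, 150 mm wide, with a pocket 100 x 59 mm (x, y), 16 mm deep, in the middle of its width.
- mid_stroke (a point): Point fixed to the BASE: where the pocket floor's centre is when the platform is at mid stroke, 84 mm above the table. The platform, with pocket and clamp, stands where the last run stopped it, anywhere from -16 to +16 mm from here along the shaker's y; no pose given here tells where. It does not give way below 22 N. Height of the rack's origin when fully home.
- rack: Tube rack to load: whitish, four tubes with BLUE collars and clear dropper bulbs, 0.17 to 0.34 kg. Body 96 x 56 x 34 mm (x, y, z), origin at the centre of its underside, z up. Goes in either way round, its x along the shaker's x, 2 mm (x) and 1.5 mm (y) play each side. Tubes stand at x = +-25 and +-39 mm, y = 0, and reach 79 mm above the underside.
- rack_handle (a point): On the rack's upright carrying handle, a plate 30 mm long in the rack's x, 12 mm thick in y, its top 70 mm above the rack's underside; this point is on its middle 12 mm below the top. Springs in the pocket's two short ends catch the rack: set in, it drops about 8 mm, hangs there, and must be pushed with 5 to 16 N over the last 8 mm until it stops dead on the floor.
- clamp (a joint): Angle a of the hold-down frame, rad: 0 closed on its stop posts, 1.7 to 1.95 open at the start; its stiff hinge (0.28 N m) keeps it where it is left. The frame is 48 mm wide, two arms and a cross bar, open in the middle to pass over handle and tubes; two sprung pads under the arms hold the rack down when closed. Beyond the bar it has a red ball knob of 24 mm diameter.
- hinge_mid (a point): Point fixed to the BASE: middle of the clamp's hinge axis (along the shaker's y) when the platform is at mid stroke, 123 mm above the table; the true one is off along y as the pocket is. From the true one the red knob's centre lies -156 cos a + 3 sin a mm along the shaker's x and 156 sin a + 3 cos a mm up (a = clamp angle).
- spare: A second rack of the same build with BROWN collars, a bystander: leave it. Origin at the centre of its underside.
- jar: Small white jar with a red lid, 52 mm diameter, 55 mm high, a bystander left of the shaker. Origin at the centre of its underside.
- vial_blue: Amber vial with a blue cap, 26 mm diameter, 85 mm high, a bystander left of the shaker. Origin at the centre of its underside.
- vial_brown: Yellow vial with a brown cap, 28 mm diameter, 95 mm high, a bystander left of the shaker. Origin at the centre of its underside.
- pen: Black marker pen, 130 mm long, 11 mm thick, lying near the towel's corner, a bystander. Origin under its middle.
Mind the look-alikes: they are no part of the job. Leave any green look-alike of the rack alone.

How it is judged (in metres and radians):
On the way, in this order (a step that is already met when the one before it is completed fails the run):
1. the rack is fully home in the pocket while the clamp still stands open (z of rack in the frame of shaker below 0.0855 m and horizontal distance between rack and shaker below 0.02 m and angle between rack's own z axis and vertical below 0.03 rad and value of joint clamp above 0.8 rad), for 0.2 s.
2. the clamp is closed over the seated rack (value of joint clamp below 0.05 rad and z of rack in the frame of shaker below 0.0855 m), for 0.2 s.
At the end, for the whole second after the job is handed in: The blue-collared rack stands level (within 0.03 rad) in the shaker's pocket, its underside within 1.5 mm of the pocket floor, and the hold-down frame is closed over it (clamp angle below 0.05 rad), everything at rest (all of step 2 and z of rack in the frame of shaker above 0.082 m and horizontal distance between rack and shaker below 0.02 m and angle between rack's own z axis and vertical below 0.03 rad and linear speed of rack below 0.01 m/s); the robot touches nothing.
It fails at once if the rack is pressed onto the shaker's deck or pocket floor with more than 30 N (contact force between rack and platform_c0 above 30 N or contact force between rack and platform_c1 above 30 N or contact force between rack and platform_c2 above 30 N or contact force between rack and platform_c3 above 30 N or contact force between rack and platform_c4 above 30 N).
It fails at once if the clamp is brought down while the rack is not fully home (value of joint clamp below 0.3 rad and z of rack in the frame of shaker above 0.0865 m).
It fails at once if the rack is tipped by more than 20 degrees (angle between rack's own z axis and vertical above 0.35 rad).
It fails at once if a bystander is moved by more than 20 mm (distance of any of spare, jar, vial_blue, vial_brown, pen from where it was at the start of the episode above 0.02 m).
It also fails if it takes over 70 s, if anything falls off the work surface, if the arm or the gripper's body presses on something with over 40 N, if the wrist force passes 120 N, or if a joint passes its speed limit or range.

### The arm

A 7-joint arm with a two-finger parallel gripper is mounted at the origin on the work surface. World frame = base frame: x ahead of the robot, y to its left, z up, the work surface at z = 0. Lengths are in mm, angles in rad, forces in N, time in s.
With the tool pointing down it reaches from about 425 to 825 mm from the base axis. Payload 3.6 kg.
Tool frame: the origin (TCP) lies midway between the tips of the shut fingers; the grasp point (between the pads) lies ctrl.pinch_z behind it (ctrl.pinch_z is the distance from the TCP to the grasp point, in mm); z points along the fingers, y is the line along which they close (so a half turn about z gives the same grasp; the last joint's range is limited). The gripper opens to 93 mm and grips with 3 to 60 N. Pads are 15 mm wide; open, the fingers measure 128 mm over their backs; the gripper's body (75 mm by 188 mm) begins 65 mm behind the grasp point.
Start: joints at [1.298, 0.615, -0.013, 1.423, 0.008, 1.103, -0.04], TCP at [158.81, -630.271, 218.64] pointing down, gripper open.
Joint ranges: [-3.12, 3.12], [-0.3, 2.06], [-1.34, 1.32], [0.26, 2.42], [-1.36, 4.5], [0.01, 1.98], [-2.84, 2.84]. Speed limits (rad/s): [2.79, 2.79, 3.14, 3.14, 3.14, 3.14, 3.14].

### API

Orientations are given as a rotation vector (axis times angle).
In Python, from plant import ctrl gives the robot as it stands.
- The arm moves only by the tool step_arm, never from a script. Its argument "commands" is a list of rows, each an object of numbers: "dx", "dy", "dz": the shift along the tool's x, y, z in mm; "turn": the turn about the tool's z in degrees; "jaw": the opening, from -1 (shut) to 1 (fully open), so that 0 is half open. In form: [{"dx": .., "dy": .., "dz": .., "turn": .., "jaw": ..}, ...]. A call has exactly 5 rows; each row shifts and turns the commanded pose from where the row before left it, along the tool's axes as they then stand; what a row does not reach is not made up. A row lasts 1/8 s, in which the tool goes at most 62.5 mm and 10.7 degrees, less where a joint would pass 70% of its speed; a pose out of reach is approached as far as the arm can. A call with a gripper value outside its range is refused whole. The fingers move at their own pace and stop on an object; the grip force is fixed at half the most. Time passes only in rows, so rows that do not move let the fingers close, or fill a call up. It gives the time, the measured TCP pose, the force, the opening and the grip force at its end, in the units of the state.
- ctrl.sense(): the state, without advancing time (a new reading comes with each control period).
- ctrl.get_image(name): name is "scene" or "top" or "wrist"; returns a dict with "image" (420x560x3 uint8, red, green, blue), "fx", "fy", "cx", "cy" (pixels), "extrinsics" (4x4, takes a point from world to camera coordinates); the wrist camera has in their place "T_tool_cam" (4x4, takes a point from camera to tool coordinates, whose origin is the TCP and whose axes are the flange's). Camera axes: x right, y down, z forward; pixel columns grow to the right and rows downward; lengths in mm; the calibration is good to about 2 mm. The wrist camera is an equidistant fisheye: a pixel r from the principal point sees the ray r / f radians off the axis. A picture is of the moment at which its call begins: read the wrist's pose just before it. There is no depth.
- ctrl.finish_job(): hands the job in; it is judged then, once.
The state is a dict: "time": time; "joint_pos": joint angles; "qvel": joint speeds; "tau": joint torques, N m; "position": TCP position; "orientation": TCP orientation; "contact_force": force on the tool from outside, world axes, zero at the start; "torque": the same for the moment, N m; "grip_width": opening from 0.0 (shut) to 1.0 (fully open); "grip_force": force on a finger pad.
Only numpy, scipy, OpenCV 4.12 (cv2) and the standard library are available. Lean on these libraries where they do the work, as an engineer would, in place of code of your own. Each camera call takes 0.05 s, during which the arm holds its last target. There are 200 camera calls.

## Working session

There is one attempt and no reset: what is moved stays moved. The work goes in short steps, Python scripts to look and compute and a tool call to move; the robot and the scene stay as the last step left them, time stands still between calls to the robot, and variables do not carry over. Pictures are saved under pics/ and viewed, at most 10 in all, crops included, and the job is handed in when it is done.

Besides the shell and the picture viewer there is one more tool, called after "Call:" by a JSON object that holds its "fn" and its "kwargs", one argument or row to a line. step_arm: Moves the arm, as the interface text tells. Its arguments: {"type":"object","properties":{"commands":{"type":"array"}},"required":["commands"]}

```bash
mkdir -p pics; cat > h.py <<'E'
import numpy as np, cv2
from scipy.spatial.transform import Rotation as R
from plant import ctrl
def snap(n,f):
    s=ctrl.sense(); d=ctrl.get_image(n); cv2.imwrite('pics/'+f+'.png',d['image'][:,:,::-1])
    k={a:np.array(b) for a,b in d.items()}; k['pos']=np.array(s['position']);k['ori']=np.array(s['orientation'])
    np.savez('pics/'+f+'.npz',**k); return d
def ray(f,u,v):
    d=np.load('pics/'+f+'.npz'); x=(u-d['cx'])/d['fx'];y=(v-d['cy'])/d['fy']
    if 'T_tool_cam' in d:
        r=np.hypot(x,y); c=np.array([x/r*np.sin(r),y/r*np.sin(r),np.cos(r)]) if r>1e-9 else np.array([0,0,1.])
        T=np.eye(4);T[:3,:3]=R.from_rotvec(d['ori']).as_matrix();T[:3,3]=d['pos'];T=T@d['T_tool_cam']
        return T[:3,3],T[:3,:3]@c
    E=np.linalg.inv(d['extrinsics']); return E[:3,3],E[:3,:3]@np.array([x,y,1])
def atz(f,u,v,z):
    o,r=ray(f,u,v); return (o+r*(z-o[2])/r[2]).round(1)
def tri(l):
    A=0;b=0
    for f,u,v in l:
        o,r=ray(f,u,v);r=r/np.linalg.norm(r);P=np.eye(3)-np.outer(r,r);A=A+P;b=b+P@o
    return np.linalg.solve(A,b).round(1)
def proj(f,p):
    d=np.load('pics/'+f+'.npz'); p=np.append(p,1)
    if 'T_tool_cam' in d:
        T=np.eye(4);T[:3,:3]=R.from_rotvec(d['ori']).as_matrix();T[:3,3]=d['pos'];T=T@d['T_tool_cam']
        c=np.linalg.inv(T)@p; t=np.arctan2(np.hypot(c[0],c[1]),c[2]);n=np.hypot(c[0],c[1])
        return np.array([d['cx']+d['fx']*t*c[0]/n,d['cy']+d['fy']*t*c[1]/n]).round(1)
    c=d['extrinsics']@p; return np.array([d['cx']+d['fx']*c[0]/c[2],d['cy']+d['fy']*c[1]/c[2]]).round(1)
E
python3 - <<'E'
from h import *
a=snap('scene','s0')['image'];b=snap('top','t0')['image'];print(ctrl.sense(),ctrl.pinch_z)
d=ctrl.get_image('wrist');print(d['T_tool_cam'],d['fx'],d['cx'],d['cy'])
for n in 's0','t0':
    E=np.load(f'pics/{n}.npz'); print(np.linalg.inv(E['extrinsics']).round(2),E['fx'])
E
```

```text
{'time': 0.1, 'joint_pos': array([ 1.2974684 ,  0.61582974, -0.01261855,  1.42470781,  0.00810057,
        1.10342723, -0.04034597]), 'qvel': array([-1.21604329e-04, -3.37900894e-03,  7.82875814e-04, -3.28280467e-03,
        1.17480815e-04,  1.13237610e-03, -1.48745035e-05]), 'tau': array([ 1.69217594e-03, -4.60040367e+01,  2.10245275e-01, -1.66245675e+01,
       -6.11659046e-02,  1.69529929e-02,  1.04423077e-04]), 'position': array([ 158.65282837, -629.60923624,  217.60254986]), 'orientation': array([-3.11539153e+00, -3.86638507e-01,  4.92789828e-04]), 'contact_force': array([ 0.47476782, -0.67210045, -0.75376248]), 'torque': array([-0.0512021 , -0.02577851,  0.02006566]), 'grip_force': 0.0, 'grip_width': 0.9970982971060824} 18.8
[[ 7.39602282e-04 -9.55730737e-01 -2.94241758e-01  8.32298117e+01]
 [ 9.99999646e-01  8.25114652e-04 -1.66480160e-04  1.03889374e+00]
 [ 4.01893392e-04 -2.94241530e-01  9.55731008e-01 -1.65849562e+02]
 [ 0.00000000e+00  0.00000000e+00  0.00000000e+00  1.00000000e+00]] 325.19226210127806 277.45379147176885 211.93452793741142
[[ 2.40000e-01  7.10000e-01 -6.60000e-01  1.11428e+03]
 [ 9.70000e-01 -1.80000e-01  1.60000e-01 -1.60600e+02]
 [-1.00000e-02 -6.80000e-01 -7.30000e-01  7.79460e+02]
 [ 0.00000e+00  0.00000e+00  0.00000e+00  1.00000e+00]] 401.387503445922
[[ 0.00000e+00 -9.90000e-01  1.40000e-01  3.15340e+02]
 [-1.00000e+00 -0.00000e+00 -1.00000e-02 -4.44300e+01]
 [ 1.00000e-02 -1.40000e-01 -9.90000e-01  1.31232e+03]
 [ 0.00000e+00  0.00000e+00  0.00000e+00  1.00000e+00]] 522.5102351458604
```

View pics/s0.png

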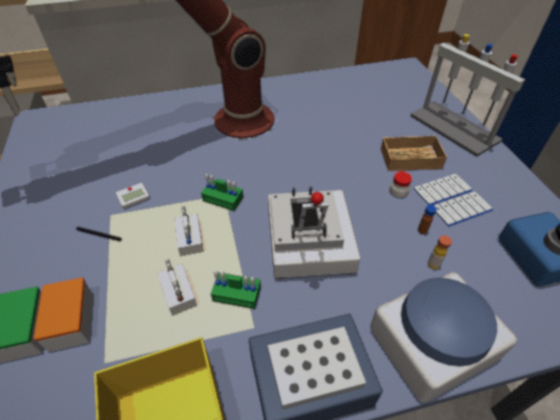

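View pics/t0.png

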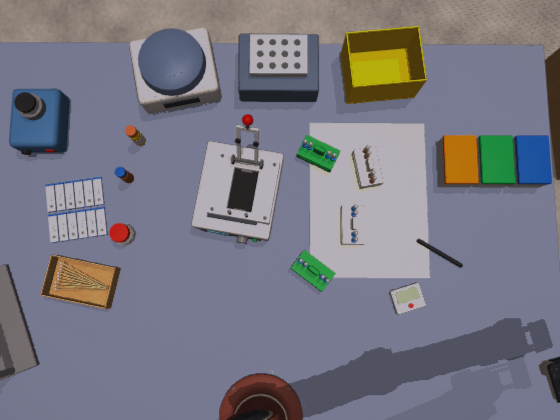

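```bash
python3 - <<'E'
from h import *
t=cv2.imread('pics/t0.png');cv2.imwrite('pics/t0c.png',cv2.resize(t[100:300,180:440],None,fx=3,fy=3,interpolation=cv2.INTER_CUBIC)[:600,:780])
print(atz('t0',352,225,34),atz('t0',240,190,100),atz('t0',368,165,34))
E
```

```text
[ 457.6 -223.2   34. ] [532.7  48.5 100. ] [ 608.8 -266.    34. ]
```

View pics/t0c.png

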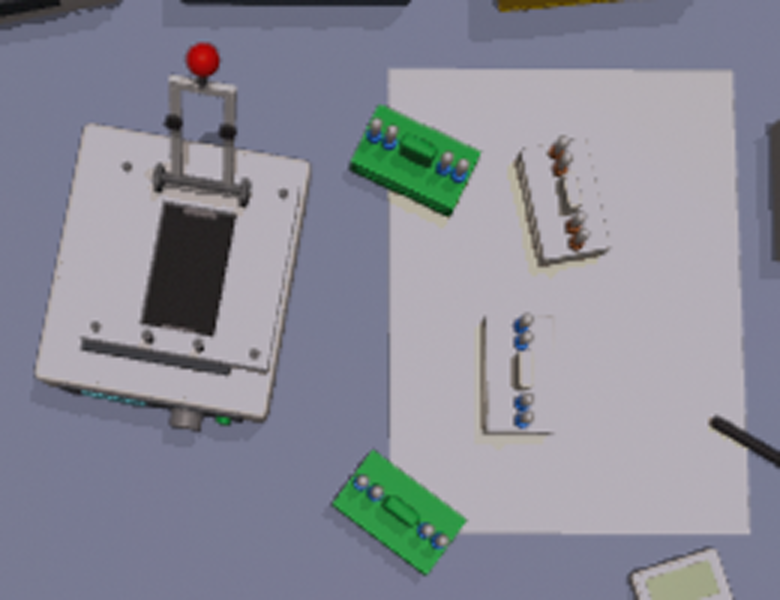

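```bash
python3 - <<'E'
from h import *
f=lambda u,v,z:atz('t0',180+u/3-.33,100+v/3-.33,z)
print('handle',f(526,370,70),'tubes',f(526,324,77),f(526,416,77))
P=[f(*p,100) for p in [(162,205),(237,213),(215,334),(142,324)]];print('pocket',P,np.mean(P,0))
print('knob',f(203,60,277),tri([('t0',180+203/3-.3,100+60/3-.3),('s0',317.5,199)]))
s=ctrl.sense();print(R.from_rotvec(s['orientation']).as_matrix().round(3),s['position'])
E
```

```text
handle [ 458.4 -225.5   70. ] tubes [ 494.5 -225.2   77. ] [ 421.  -223.8   77. ]
pocket [array([585.5,  64.1, 100. ]), array([579.2,   4.9, 100. ]), array([482.8,  21.3, 100. ]), array([490.6,  78.4, 100. ])] [534.525  42.175 100.   ]
knob [647.4  21.7 277. ] [651.4  24.5 266.2]
[[ 0.97   0.244 -0.001]
 [ 0.244 -0.97   0.002]
 [-0.    -0.002 -1.   ]] [ 158.66001371 -629.73056069  217.74881215]
```

```bash
cat >> h.py <<'E'
def plan(x,y,z,yaw,n,jaw=1):
    s=ctrl.sense();M=R.from_rotvec(s['orientation']).as_matrix();y0=np.degrees(np.arctan2(M[1,0],M[0,0]))
    p=np.array(s['position']);d=(np.array([x,y,z])-p)/n
    tot=(yaw-y0+180)%360-180; print('from',p.round(1),'yaw',round(y0,2),'F',np.round(s['contact_force'],1))
    for i in range(n):
        a=np.radians(y0+tot*i/n); print([round(float(v),1) for v in (d[0]*np.cos(a)+d[1]*np.sin(a),d[0]*np.sin(a)-d[1]*np.cos(a),-d[2],-tot/n)])
E
python3 -c "
from h import *
plan(455,-225,210,179,20)"
```

```text
from [ 158.7 -629.7  217.7] yaw 14.14 F [ 0.5  0.4 -0.7]
[19.3, -16.0, 0.4, -8.2]
[21.4, -13.1, 0.4, -8.2]
[23.1, -9.9, 0.4, -8.2]
[24.2, -6.5, 0.4, -8.2]
[24.9, -2.9, 0.4, -8.2]
[25.1, 0.7, 0.4, -8.2]
[24.7, 4.3, 0.4, -8.2]
[23.8, 7.8, 0.4, -8.2]
[22.5, 11.1, 0.4, -8.2]
[20.7, 14.2, 0.4, -8.2]
[18.4, 17.0, 0.4, -8.2]
[15.8, 19.5, 0.4, -8.2]
[12.8, 21.6, 0.4, -8.2]
[9.6, 23.2, 0.4, -8.2]
[6.2, 24.3, 0.4, -8.2]
[2.6, 24.9, 0.4, -8.2]
[-1.0, 25.1, 0.4, -8.2]
[-4.6, 24.7, 0.4, -8.2]
[-8.1, 23.8, 0.4, -8.2]
[-11.4, 22.4, 0.4, -8.2]
```

Call:
{"fn": "step_arm", "kwargs": {
  "commands": [
    {"dx": 19.3, "dy": -16, "dz": 0.4, "turn": -8.2, "jaw": 1},
    {"dx": 21.4, "dy": -13.1, "dz": 0.4, "turn": -8.2, "jaw": 1},
    {"dx": 23.1, "dy": -9.9, "dz": 0.4, "turn": -8.2, "jaw": 1},
    {"dx": 24.2, "dy": -6.5, "dz": 0.4, "turn": -8.2, "jaw": 1},
    {"dx": 24.9, "dy": -2.9, "dz": 0.4, "turn": -8.2, "jaw": 1}
  ]
}}

```text
time: 0.78
position: [233.2, -528.2, 216.3]
orientation: [-2.781, -1.46, 0.0]
contact_force: [0.2, 0.0, -0.2]
grip_width: 0.997
grip_force: 0.0
```

Call:
{"fn": "step_arm", "kwargs": {
  "commands": [
    {"dx": 25.1, "dy": 0.7, "dz": 0.4, "turn": -8.2, "jaw": 1},
    {"dx": 24.7, "dy": 4.3, "dz": 0.4, "turn": -8.2, "jaw": 1},
    {"dx": 23.8, "dy": 7.8, "dz": 0.4, "turn": -8.2, "jaw": 1},
    {"dx": 22.5, "dy": 11.1, "dz": 0.4, "turn": -8.2, "jaw": 1},
    {"dx": 20.7, "dy": 14.2, "dz": 0.4, "turn": -8.2, "jaw": 1}
  ]
}}

```text
time: 1.4
position: [307.8, -427.6, 214.5]
orientation: [-2.094, -2.342, -0.0]
contact_force: [0.1, -0.7, -0.4]
grip_width: 1.001
grip_force: 0.0
```

Call:
{"fn": "step_arm", "kwargs": {
  "commands": [
    {"dx": 18.4, "dy": 17, "dz": 0.4, "turn": -8.2, "jaw": 1},
    {"dx": 15.8, "dy": 19.5, "dz": 0.4, "turn": -8.2, "jaw": 1},
    {"dx": 12.8, "dy": 21.6, "dz": 0.4, "turn": -8.2, "jaw": 1},
    {"dx": 9.6, "dy": 23.2, "dz": 0.4, "turn": -8.2, "jaw": 1},
    {"dx": 6.2, "dy": 24.3, "dz": 0.4, "turn": -8.2, "jaw": 1}
  ]
}}

```text
time: 2.02
position: [382.8, -327.1, 212.5]
orientation: [-1.141, -2.926, -0.0]
contact_force: [1.0, -0.1, -0.3]
grip_width: 1.005
grip_force: 0.0
```

Call:
{"fn": "step_arm", "kwargs": {
  "commands": [
    {"dx": 2.6, "dy": 24.9, "dz": 0.4, "turn": -8.2, "jaw": 1},
    {"dx": -1, "dy": 25.1, "dz": 0.4, "turn": -8.2, "jaw": 1},
    {"dx": -4.6, "dy": 24.7, "dz": 0.4, "turn": -8.2, "jaw": 1},
    {"dx": -8.1, "dy": 23.8, "dz": 0.4, "turn": -8.2, "jaw": 1},
    {"dx": -11.4, "dy": 22.4, "dz": 0.4, "turn": -8.2, "jaw": 1}
  ]
}}

```text
time: 2.65
position: [458.3, -227.0, 210.4]
orientation: [-0.044, -3.141, 0.0]
contact_force: [0.4, 0.4, -0.5]
grip_width: 1.002
grip_force: 0.0
```

```bash
python3 -c "
from h import *
snap('wrist','w1');plan(455,-225,210,179,5);print(proj('w1',[458.4,-225.5,70]))"
```

```text
from [ 460.7 -223.2  210.8] yaw 178.87 F [1.6 2.2 0.2]
[1.1, -0.4, 0.2, -0.0]
[1.1, -0.4, 0.2, -0.0]
[1.1, -0.4, 0.2, -0.0]
[1.1, -0.4, 0.2, -0.0]
[1.1, -0.4, 0.2, -0.0]
[279.6 199.1]
```

View pics/w1.png

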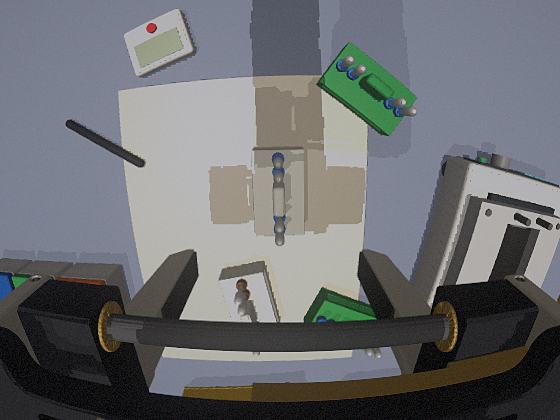

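```bash
python3 - <<'E'
from h import *
print(atz('w1',279,201,70),atz('w1',278,157,78),atz('w1',280,240,78),'L edge',atz('w1',254,149,34),atz('w1',254,235,34),'R',atz('w1',303,149,34),atz('w1',304,234,34))
plan(457.5,-225,39,179,10)
E
```

```text
[ 460.3 -226.1   70. ] [ 416.  -225.9   78. ] [ 498.  -226.2   78. ] L edge [ 412.4 -251.    34. ] [ 509.  -255.5   34. ] R [ 413.8 -199.4   34. ] [ 509.3 -199.    34. ]
from [ 460.7 -223.2  210.8] yaw 178.87 F [1.6 2.2 0.2]
[0.3, -0.2, 17.2, -0.0]
[0.3, -0.2, 17.2, -0.0]
[0.3, -0.2, 17.2, -0.0]
[0.3, -0.2, 17.2, -0.0]
[0.3, -0.2, 17.2, -0.0]
[0.3, -0.2, 17.2, -0.0]
[0.3, -0.2, 17.2, -0.0]
[0.3, -0.2, 17.2, -0.0]
[0.3, -0.2, 17.2, -0.0]
[0.3, -0.2, 17.2, -0.0]
```

Call:
{"fn": "step_arm", "kwargs": {
  "commands": [
    {"dx": 0.4, "dy": -0.6, "dz": 30, "turn": 0, "jaw": 1},
    {"dx": 0.4, "dy": -0.6, "dz": 30, "turn": 0, "jaw": 1},
    {"dx": 0.4, "dy": -0.6, "dz": 30, "turn": 0, "jaw": 1},
    {"dx": 0, "dy": -0.6, "dz": 30, "turn": 0, "jaw": 0.5},
    {"dx": 0, "dy": -0.4, "dz": 15, "turn": 0, "jaw": 0}
  ]
}}

```text
time: 3.32
position: [455.6, -230.8, 74.1]
orientation: [-0.054, -3.138, -0.001]
contact_force: [-0.4, 0.2, 0.0]
grip_width: 0.833
grip_force: 0.0
```

Call:
{"fn": "step_arm", "kwargs": {
  "commands": [
    {"dx": 0, "dy": 0, "dz": 12, "turn": 0, "jaw": 0},
    {"dx": 0, "dy": 0, "dz": 12, "turn": 0, "jaw": 0},
    {"dx": 0, "dy": 0, "dz": 10, "turn": 0, "jaw": 0},
    {"dx": 0, "dy": 0, "dz": 1, "turn": 0, "jaw": 0},
    {"dx": 0, "dy": 0, "dz": 0, "turn": 0, "jaw": 0}
  ]
}}

```text
time: 3.95
position: [457.1, -230.2, 40.9]
orientation: [0.051, 3.141, -0.0]
contact_force: [0.2, -1.3, 0.4]
grip_width: 0.502
grip_force: 0.0
```

```bash
python3 -c "
from h import *
plan(459.5,-226,39.5,179.3,5)"
```

```text
from [ 457.1 -230.2   40.9] yaw 178.15 F [ 0.2 -1.3  0.4]
[-0.4, 0.9, 0.3, -0.2]
[-0.4, 0.9, 0.3, -0.2]
[-0.5, 0.9, 0.3, -0.2]
[-0.5, 0.9, 0.3, -0.2]
[-0.5, 0.9, 0.3, -0.2]
```

Call:
{"fn": "step_arm", "kwargs": {
  "commands": [
    {"dx": -1, "dy": 2, "dz": 1, "turn": -0.4, "jaw": 0},
    {"dx": -1, "dy": 2, "dz": 0.4, "turn": -0.4, "jaw": 0},
    {"dx": -0.4, "dy": 0.2, "dz": 0, "turn": -0.4, "jaw": 0},
    {"dx": 0, "dy": 0, "dz": 0, "turn": 0, "jaw": -1},
    {"dx": 0, "dy": 0, "dz": 0, "turn": 0, "jaw": -1}
  ]
}}

```text
time: 4.58
position: [459.3, -226.2, 39.3]
orientation: [-0.018, -3.142, 0.0]
contact_force: [0.3, -0.4, 0.3]
grip_width: 0.334
grip_force: 0.0
```

Call:
{"fn": "step_arm", "kwargs": {
  "commands": [
    {"dx": 0, "dy": 0, "dz": 0, "turn": 0, "jaw": -1},
    {"dx": 0, "dy": 0, "dz": 0, "turn": 0, "jaw": -1},
    {"dx": 0, "dy": 0, "dz": 0, "turn": 0, "jaw": -1},
    {"dx": 0, "dy": 0, "dz": 0, "turn": 0, "jaw": -1},
    {"dx": 0, "dy": 0, "dz": 0, "turn": 0, "jaw": -1}
  ]
}}

```text
time: 5.2
position: [459.3, -226.1, 39.3]
orientation: [-0.018, -3.141, -0.0]
contact_force: [0.0, 0.6, 0.5]
grip_width: 0.125
grip_force: 30.0
```

```bash
python3 -c "
from h import *
s=ctrl.sense();print(s['grip_width']*93,s['grip_force']);plan(459.5,-226,200,179.3,5)"
```

```text
11.636441159399979 29.998807311058044
from [ 459.3 -226.1   39.3] yaw 179.34 F [0.  0.6 0.5]
[-0.0, 0.0, -32.1, 0.0]
[-0.0, 0.0, -32.1, 0.0]
[-0.0, 0.0, -32.1, 0.0]
[-0.0, 0.0, -32.1, 0.0]
[-0.0, 0.0, -32.1, 0.0]
```

Call:
{"fn": "step_arm", "kwargs": {
  "commands": [
    {"dx": 0, "dy": 0, "dz": -10, "turn": 0, "jaw": -1},
    {"dx": 0, "dy": 0, "dz": -30, "turn": 0, "jaw": -1},
    {"dx": 0, "dy": 0, "dz": -45, "turn": 0, "jaw": -1},
    {"dx": 0, "dy": 0, "dz": -45, "turn": 0, "jaw": -1},
    {"dx": 0, "dy": 0, "dz": -40, "turn": 0, "jaw": -1}
  ]
}}

```text
time: 5.82
position: [458.9, -225.9, 211.1]
orientation: [-0.017, -3.141, 0.0]
contact_force: [-0.9, -0.4, -2.9]
grip_width: 0.126
grip_force: 30.0
```

Call:
{"fn": "step_arm", "kwargs": {
  "commands": [
    {"dx": -3, "dy": 15, "dz": -5, "turn": 2, "jaw": -1},
    {"dx": -5, "dy": 35, "dz": -5, "turn": 2, "jaw": -1},
    {"dx": -6, "dy": 45, "dz": 0, "turn": 2, "jaw": -1},
    {"dx": -3, "dy": 35, "dz": 0, "turn": 2, "jaw": -1},
    {"dx": -2, "dy": 18, "dz": 0, "turn": 0.5, "jaw": -1}
  ]
}}

```text
time: 6.45
position: [490.1, -77.3, 219.8]
orientation: [-0.245, -3.132, -0.001]
contact_force: [-0.6, -0.4, -3.2]
grip_width: 0.126
grip_force: 30.0
```

Call:
{"fn": "step_arm", "kwargs": {
  "commands": [
    {"dx": 0, "dy": 0, "dz": 0, "turn": 0, "jaw": -1},
    {"dx": 0, "dy": 0, "dz": 0, "turn": 0, "jaw": -1},
    {"dx": 0, "dy": 0, "dz": 0, "turn": 0, "jaw": -1},
    {"dx": 0, "dy": 0, "dz": 0, "turn": 0, "jaw": -1},
    {"dx": 0, "dy": 0, "dz": 0, "turn": 0, "jaw": -1}
  ]
}}

```text
time: 7.08
position: [490.4, -80.6, 219.2]
orientation: [-0.252, -3.131, -0.0]
contact_force: [0.3, 0.1, -2.5]
grip_width: 0.125
grip_force: 30.0
```

```bash
python3 -c "
from h import *
snap('wrist','w2');s=ctrl.sense();print(s['torque'],s['contact_force']);plan(500,40,200,171,5)"
```

```text
[ 0.04353649 -0.1640592  -0.02639107] [ 0.15261953 -1.25756446 -2.61592579]
from [490.5 -80.5 219.3] yaw 170.81 F [ 0.2 -1.3 -2.6]
[2.0, 24.1, 3.9, -0.0]
[1.9, 24.1, 3.9, -0.0]
[1.9, 24.1, 3.9, -0.0]
[1.9, 24.1, 3.9, -0.0]
[1.9, 24.1, 3.9, -0.0]
```

View pics/w2.png

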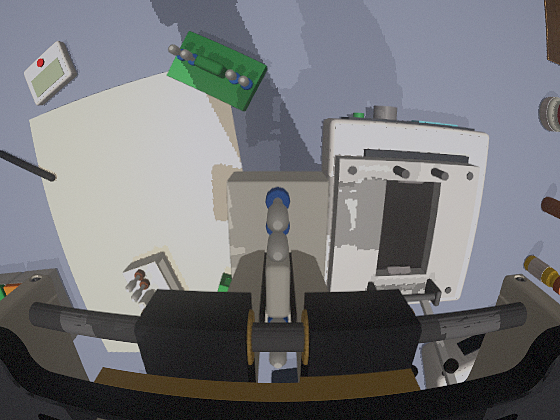

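```bash
python3 - <<'E'
from h import *
t=cv2.imread('pics/w2.png');cv2.imwrite('pics/w2c.png',cv2.resize(t[160:310,210:460],None,fx=3.2,fy=3.2,interpolation=cv2.INTER_CUBIC)[:600,:800])
E
```

```text
(no output)
```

View pics/w2c.png

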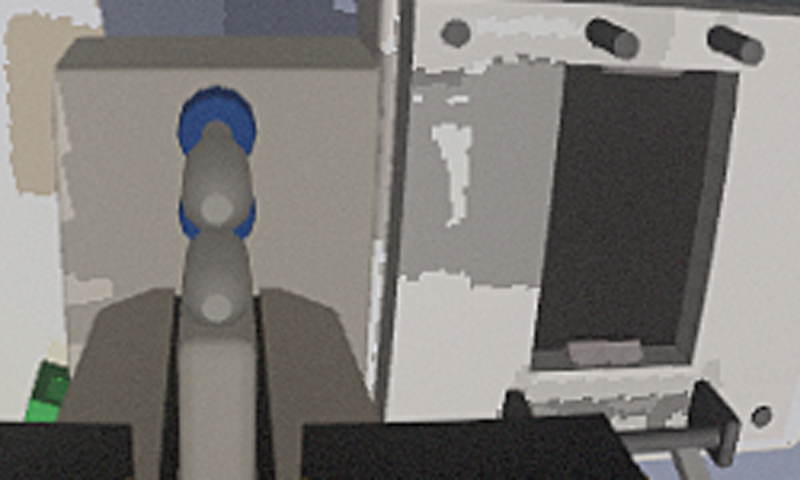

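```bash
python3 - <<'E'
from h import *
f=lambda u,v,z:atz('w2',210+u/3.2-.34,160+v/3.2-.34,z)
P=np.array([f(*p,100) for p in [(564,66),(738,73),(693,366),(533,367)]]);print(P)
c=P.mean(0);n=(P[0]+P[1])/2;fa=(P[2]+P[3])/2;d=fa-n
print('c',c,'yaw',np.degrees(np.arctan2(d[1],d[0])),'len',np.hypot(*d[:2]),'w',np.linalg.norm(P[1]-P[0]),np.linalg.norm(P[2]-P[3]))
e=P[1]-P[0];print('edge yaw',np.degrees(np.arctan2(-e[0],e[1])), [np.degrees(np.arctan2(*(b-a)[[1,0]])) for a,b in ((P[0],P[3]),(P[1],P[2]))])
A,B=f(57,69,214),f(378,69,214);m=(A+B)/2;d=np.load('pics/w2.npz');M=R.from_rotvec(d['ori']).as_matrix()
print('rack edge in tool',M.T@(A-d['pos']),M.T@(B-d['pos']), 'post/screws',f(455,33,100),f(762,416,100))
print('tool tilt',M[:,2])
E
```

```text
[[482.7  22.1 100. ]
 [492.6  79.6 100. ]
 [590.9  63.9 100. ]
 [579.    7.  100. ]]
c [536.3   43.15 100.  ] yaw -8.993792398755554 len 98.51116687969954 w 58.34603671201669 58.1310588240056
edge yaw -9.76905915097411 [np.float64(-8.91151113992771), np.float64(-9.074363321398508)]
rack edge in tool [ 45.80244329 -27.55248869   5.22498334] [45.7857832 26.748982   5.2266213] post/screws [468.6  -9.5 100. ] [618.2  93.  100. ]
tool tilt [-1.56678252e-04  5.59899831e-05 -9.99999986e-01]
```

```bash
python3 - <<'E'
from h import *
plan(525.5,-23.6,164,170.9,5)
E
```

```text
from [490.5 -80.5 219.3] yaw 170.81 F [ 0.2 -1.3 -2.6]
[-5.1, 12.3, 11.1, -0.0]
[-5.1, 12.3, 11.1, -0.0]
[-5.1, 12.3, 11.1, -0.0]
[-5.1, 12.3, 11.1, -0.0]
[-5.1, 12.3, 11.1, -0.0]
```

Call:
{"fn": "step_arm", "kwargs": {
  "commands": [
    {"dx": -5, "dy": 12, "dz": 11, "turn": 0, "jaw": -1},
    {"dx": -7, "dy": 15, "dz": 14, "turn": 0, "jaw": -1},
    {"dx": -7, "dy": 15, "dz": 14, "turn": 0, "jaw": -1},
    {"dx": -4, "dy": 12, "dz": 11, "turn": 0, "jaw": -1},
    {"dx": -2.5, "dy": 7.5, "dz": 5, "turn": 0, "jaw": -1}
  ]
}}

```text
time: 7.75
position: [525.4, -22.2, 163.3]
orientation: [-0.248, -3.13, -0.001]
contact_force: [-0.4, 0.7, -2.2]
grip_width: 0.126
grip_force: 30.0
```

Call:
{"fn": "step_arm", "kwargs": {
  "commands": [
    {"dx": 0, "dy": 0, "dz": 0, "turn": 0, "jaw": -1},
    {"dx": 0, "dy": 0, "dz": 0, "turn": 0, "jaw": -1},
    {"dx": 0, "dy": 0, "dz": 0, "turn": 0, "jaw": -1},
    {"dx": 0, "dy": 0, "dz": 0, "turn": 0, "jaw": -1},
    {"dx": 0, "dy": 0, "dz": 0, "turn": 0, "jaw": -1}
  ]
}}

```text
time: 8.38
position: [525.5, -23.8, 164.5]
orientation: [0.252, 3.131, -0.0]
contact_force: [-0.2, -0.5, -2.3]
grip_width: 0.127
grip_force: 30.0
```

```bash
python3 - <<'E'
from h import *
snap('wrist','w3');plan(525.5,-23.6,164,170.9,1)
t=cv2.imread('pics/w3.png');cv2.imwrite('pics/w3c.png',cv2.resize(t[130:330,190:456],None,fx=3,fy=3,interpolation=cv2.INTER_CUBIC)[:600,:798])
E
```

```text
from [525.5 -23.6 164.4] yaw 170.82 F [-0.   0.4 -2.7]
[0.0, 0.0, 0.4, -0.1]
```

View pics/w3c.png

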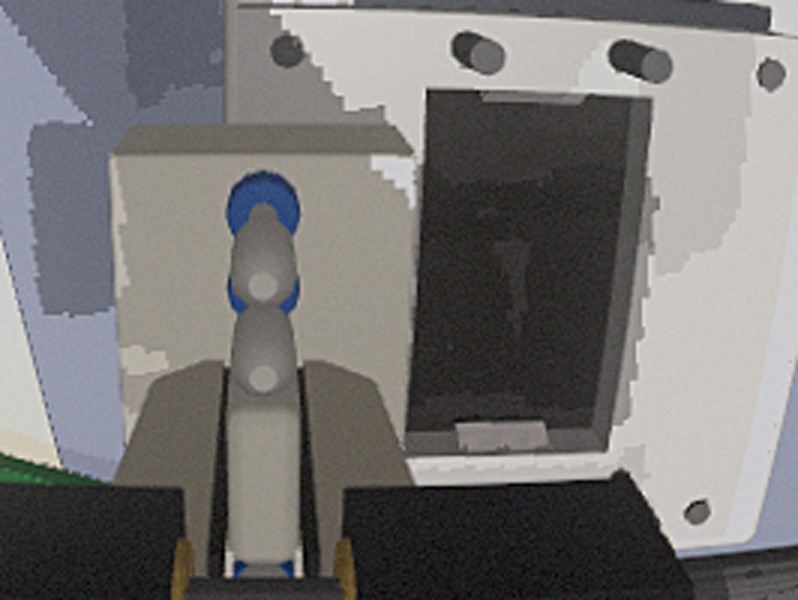

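```bash
cat > fit.py <<'E'
from h import *
from scipy.optimize import least_squares
a=lambda u,v:(210+u/3.2-.34,160+v/3.2-.34); b=lambda u,v:(190+u/3-.33,130+v/3-.33)
obs=[]  # file, kind, local (x,y), pix
for q,s in zip([(564,66),(738,73),(693,366),(533,367)],[(-50,-29.5),(-50,29.5),(50,29.5),(50,-29.5)]): obs.append(('w2','p',s,a(*q)))
for q,s in zip([(427,89),(653,98),(608,452)],[(-50,-29.5),(-50,29.5),(50,29.5)]): obs.append(('w3','p',s,b(*q)))
for q,s in zip([(57,69),(378,69)],[(48,-28),(48,28)]): obs.append(('w2','r',s,a(*q)))
for q,s in zip([(111,155),(414,155)],[(48,-28),(48,28)]): obs.append(('w3','r',s,b(*q)))
D={f:dict(np.load(f'pics/{f}.npz')) for f in('w2','w3')}
def res(v):
    dl,rx,rot,px,py,yaw=v[:3],v[3],v[4:6],v[6],v[7],v[8]; o=[]
    for f,k,s,q in obs:
        d=D[f];M=R.from_rotvec(d['ori']).as_matrix();T=d['T_tool_cam'].copy();T[:3,3]+=dl;T[:3,:3]=R.from_rotvec([*rot,0]).as_matrix()@T[:3,:3]
        if k=='r': t=np.array([s[0]+rx,s[1],5.3])
        else:
            c,n=np.cos(yaw),np.sin(yaw);w=np.array([px+c*s[0]-n*s[1],py+n*s[0]+c*s[1],100]);t=M.T@(w-d['pos'])
        c=T[:3,:3].T@(t-T[:3,3]);r=np.hypot(c[0],c[1]);th=np.arctan2(r,c[2])
        o+=[d['cx']+d['fx']*th*c[0]/r-q[0],d['cy']+d['fy']*th*c[1]/r-q[1]]
    return np.r_[np.array(o)/.6,v[:3]/2,v[3]/2,v[4:6]/.007]
r=least_squares(res,[0,0,0,0,0,0,536,43,-.16],x_scale=[1,1,1,1,.01,.01,1,1,.01]);C=np.sqrt(np.diag(np.linalg.inv(r.jac.T@r.jac)))
print(r.x.round(3),'yaw',np.degrees(r.x[8]));print(C.round(3));print((r.fun[:-6]*.6).round(1))
E
python3 fit.py
```

```text
[ 1.34300e+00  1.26500e+00 -3.63900e+00 -1.34400e+00  4.00000e-03
  2.00000e-03  5.35831e+02  4.44420e+01 -1.67000e-01] yaw -9.545265044131439
[1.46  0.702 0.827 1.46  0.004 0.004 1.594 0.566 0.004]
[ 0.2 -0.1  0.3 -0.2 -0.2 -0.6 -0.9  1.3  0.3  0.2 -0.1  0.1  0.2 -0.7
 -0.8 -0.   0.3  0.1  0.  -0.1  0.4  0. ]
```

```bash
python3 - <<'E'
from h import *
plan(534.5,44.6,154,170.7,5,-1)
E
```

```text
from [525.5 -23.6 164.4] yaw 170.82 F [-0.   0.4 -2.7]
[0.4, 13.8, 2.1, 0.0]
[0.4, 13.8, 2.1, 0.0]
[0.4, 13.8, 2.1, 0.0]
[0.4, 13.8, 2.1, 0.0]
[0.4, 13.8, 2.1, 0.0]
```

Call:
{"fn": "step_arm", "kwargs": {
  "commands": [
    {"dx": 0.4, "dy": 10, "dz": 0, "turn": 0.1, "jaw": -1},
    {"dx": 0.4, "dy": 18, "dz": 0, "turn": 0, "jaw": -1},
    {"dx": 0.4, "dy": 20, "dz": 2, "turn": 0, "jaw": -1},
    {"dx": 0.4, "dy": 14, "dz": 4, "turn": 0, "jaw": -1},
    {"dx": 0.4, "dy": 6.8, "dz": 4, "turn": 0, "jaw": -1}
  ]
}}

```text
time: 9.05
position: [534.5, 46.6, 154.1]
orientation: [0.25, 3.132, 0.001]
contact_force: [0.1, 0.1, -2.9]
grip_width: 0.129
grip_force: 30.0
```

Call:
{"fn": "step_arm", "kwargs": {
  "commands": [
    {"dx": 0, "dy": 0, "dz": 4, "turn": 0, "jaw": -1},
    {"dx": 0, "dy": 0, "dz": 4, "turn": 0, "jaw": -1},
    {"dx": 0, "dy": 0, "dz": 2, "turn": 0, "jaw": -1},
    {"dx": 0, "dy": 0, "dz": 0, "turn": 0, "jaw": -1},
    {"dx": 0, "dy": 0, "dz": 0, "turn": 0, "jaw": -1}
  ]
}}

```text
time: 9.68
position: [534.7, 44.6, 144.4]
orientation: [0.254, 3.131, 0.0]
contact_force: [-0.0, 0.2, -1.7]
grip_width: 0.124
grip_force: 30.0
```

```bash
python3 - <<'E'
from h import *
snap('wrist','w4');plan(534.5,44.6,136,170.7,1)
t=cv2.imread('pics/w4.png');cv2.imwrite('pics/w4c.png',cv2.resize(t[130:330,145:411],None,fx=3,fy=3,interpolation=cv2.INTER_CUBIC)[:600,:798])
E
```

```text
from [534.7  44.6 144.5] yaw 170.73 F [ 0.4 -0.6 -2.5]
[0.2, -0.1, 8.5, 0.0]
```

View pics/w4c.png

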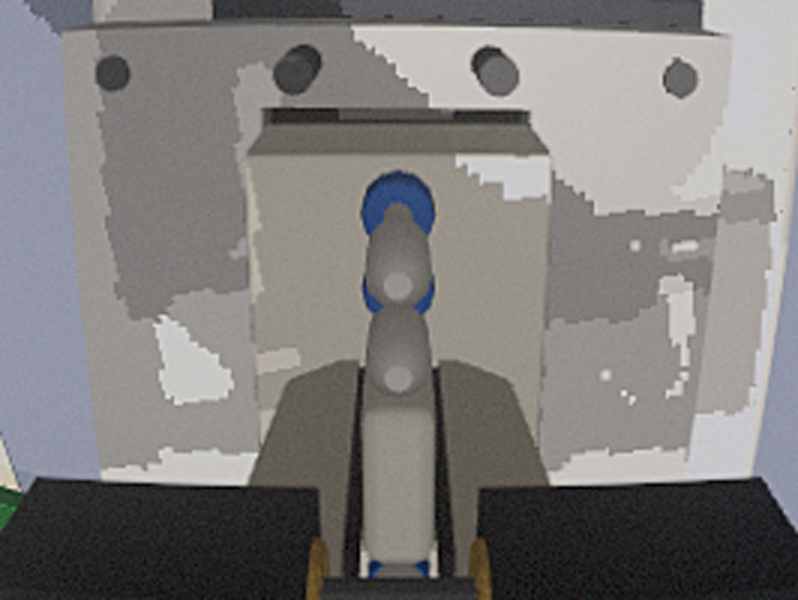

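```bash
python3 - <<'E'
from h import *
d=np.load('pics/w4.npz');T=d['T_tool_cam'].copy();T[:3,3]+=[1.34,1.26,-3.64];T[:3,:3]=R.from_rotvec([.004,.002,0]).as_matrix()@T[:3,:3]
def at(u,v,z):
    u=145+u/3-.33;v=130+v/3-.33;x=(u-d['cx'])/d['fx'];y=(v-d['cy'])/d['fy'];r=np.hypot(x,y)
    c=T[:3,:3]@np.array([x/r*np.sin(r),y/r*np.sin(r),np.cos(r)]);return (T[:3,3]+c*(z-T[2,3])/c[2]).round(1)
for p in [(263,109),(529,109)]: print('rim',at(*p,44.5))
for p in [(269,123.5),(527,123.5)]: print('bot',at(*p,39.3))
for p in [(248,155),(550,155)]: print('top',at(*p,5.3))
E
```

```text
rim [ 49.  -30.2  44.5]
rim [49.1 29.  44.5]
bot [ 46.6 -28.2  39.3]
bot [46.7 28.  39.3]
top [ 46.6 -27.6   5.3]
top [46.7 28.   5.3]
```

Call:
{"fn": "step_arm", "kwargs": {
  "commands": [
    {"dx": 0.4, "dy": -0.6, "dz": 2, "turn": 0, "jaw": -1},
    {"dx": 0, "dy": 0, "dz": 1.5, "turn": 0, "jaw": -1},
    {"dx": 0, "dy": 0, "dz": 1.5, "turn": 0, "jaw": -1},
    {"dx": 0, "dy": 0, "dz": 1, "turn": 0, "jaw": -1},
    {"dx": 0, "dy": 0, "dz": 0, "turn": 0, "jaw": -1}
  ]
}}

```text
time: 10.35
position: [534.0, 44.2, 138.2]
orientation: [-0.253, -3.131, -0.0]
contact_force: [0.5, -0.4, -3.5]
grip_width: 0.125
grip_force: 30.0
```

Call:
{"fn": "step_arm", "kwargs": {
  "commands": [
    {"dx": 0, "dy": 0, "dz": 1, "turn": 0, "jaw": -1},
    {"dx": 0, "dy": 0, "dz": 0.5, "turn": 0, "jaw": -1},
    {"dx": 0, "dy": 0, "dz": 0, "turn": 0, "jaw": -1},
    {"dx": 0, "dy": 0, "dz": 0, "turn": 0, "jaw": -1},
    {"dx": 0, "dy": 0, "dz": 0, "turn": 0, "jaw": -1}
  ]
}}

```text
time: 10.98
position: [534.1, 44.2, 136.8]
orientation: [0.254, 3.131, 0.0]
contact_force: [0.5, -0.5, -2.2]
grip_width: 0.128
grip_force: 30.0
```

Call:
{"fn": "step_arm", "kwargs": {
  "commands": [
    {"dx": 0, "dy": 0, "dz": 1, "turn": 0, "jaw": -1},
    {"dx": 0, "dy": 0, "dz": 1, "turn": 0, "jaw": -1},
    {"dx": 0, "dy": 0, "dz": 1, "turn": 0, "jaw": -1},
    {"dx": 0, "dy": 0, "dz": 1, "turn": 0, "jaw": -1},
    {"dx": 0, "dy": 0, "dz": 0, "turn": 0, "jaw": -1}
  ]
}}

```text
time: 11.6
position: [534.1, 44.2, 132.7]
orientation: [0.254, 3.131, 0.0]
contact_force: [-0.6, -0.2, -1.7]
grip_width: 0.127
grip_force: 30.0
```

Call:
{"fn": "step_arm", "kwargs": {
  "commands": [
    {"dx": 0, "dy": 0, "dz": 0.8, "turn": 0, "jaw": -1},
    {"dx": 0, "dy": 0, "dz": 0.8, "turn": 0, "jaw": -1},
    {"dx": 0, "dy": 0, "dz": 0.4, "turn": 0, "jaw": -1},
    {"dx": 0, "dy": 0, "dz": 0, "turn": 0, "jaw": -1},
    {"dx": 0, "dy": 0, "dz": 0, "turn": 0, "jaw": -1}
  ]
}}

```text
time: 12.22
position: [534.5, 44.4, 131.3]
orientation: [0.253, 3.13, 0.0]
contact_force: [-0.9, -0.1, 4.6]
grip_width: 0.128
grip_force: 30.0
```

Call:
{"fn": "step_arm", "kwargs": {
  "commands": [
    {"dx": 0, "dy": 0, "dz": 1, "turn": 0, "jaw": -1},
    {"dx": 0, "dy": 0, "dz": 1, "turn": 0, "jaw": -1},
    {"dx": 0, "dy": 0, "dz": 0, "turn": 0, "jaw": -1},
    {"dx": 0, "dy": 0, "dz": 0, "turn": 0, "jaw": -1},
    {"dx": 0, "dy": 0, "dz": 0, "turn": 0, "jaw": -1}
  ]
}}

```text
time: 12.85
position: [534.7, 44.6, 129.4]
orientation: [0.253, 3.13, 0.001]
contact_force: [-0.5, -0.2, 6.5]
grip_width: 0.125
grip_force: 30.0
```

Call:
{"fn": "step_arm", "kwargs": {
  "commands": [
    {"dx": 0, "dy": 0, "dz": 1, "turn": 0, "jaw": -1},
    {"dx": 0, "dy": 0, "dz": 1, "turn": 0, "jaw": -1},
    {"dx": 0, "dy": 0, "dz": 0, "turn": 0, "jaw": -1},
    {"dx": 0, "dy": 0, "dz": 0, "turn": 0, "jaw": -1},
    {"dx": 0, "dy": 0, "dz": 0, "turn": 0, "jaw": -1}
  ]
}}

```text
time: 13.48
position: [534.6, 44.6, 127.4]
orientation: [0.254, 3.13, 0.001]
contact_force: [-0.4, 0.1, 6.7]
grip_width: 0.126
grip_force: 30.0
```

Call:
{"fn": "step_arm", "kwargs": {
  "commands": [
    {"dx": 0, "dy": 0, "dz": 1, "turn": 0, "jaw": -1},
    {"dx": 0, "dy": 0, "dz": 1, "turn": 0, "jaw": -1},
    {"dx": 0, "dy": 0, "dz": 0, "turn": 0, "jaw": -1},
    {"dx": 0, "dy": 0, "dz": 0, "turn": 0, "jaw": -1},
    {"dx": 0, "dy": 0, "dz": 0, "turn": 0, "jaw": -1}
  ]
}}

```text
time: 14.1
position: [534.0, 44.5, 124.5]
orientation: [-0.253, -3.131, -0.001]
contact_force: [1.4, 1.1, -1.2]
grip_width: 0.124
grip_force: 30.0
```

Call:
{"fn": "step_arm", "kwargs": {
  "commands": [
    {"dx": 0, "dy": 0, "dz": 0.7, "turn": 0, "jaw": -1},
    {"dx": 0, "dy": 0, "dz": 0.5, "turn": 0, "jaw": -1},
    {"dx": 0, "dy": 0, "dz": 0, "turn": 0, "jaw": -1},
    {"dx": 0, "dy": 0, "dz": 0, "turn": 0, "jaw": -1},
    {"dx": 0, "dy": 0, "dz": 0, "turn": 0, "jaw": -1}
  ]
}}

```text
time: 14.72
position: [534.1, 44.4, 123.7]
orientation: [0.253, 3.131, 0.0]
contact_force: [0.5, 1.0, 1.2]
grip_width: 0.127
grip_force: 30.0
```

Call:
{"fn": "step_arm", "kwargs": {
  "commands": [
    {"dx": 0, "dy": 0, "dz": 0.4, "turn": 0, "jaw": -1},
    {"dx": 0, "dy": 0, "dz": 0, "turn": 0, "jaw": -1},
    {"dx": 0, "dy": 0, "dz": 0, "turn": 0, "jaw": -1},
    {"dx": 0, "dy": 0, "dz": 0, "turn": 0, "jaw": -1},
    {"dx": 0, "dy": 0, "dz": 0, "turn": 0, "jaw": -1}
  ]
}}

```text
time: 15.35
position: [534.1, 44.2, 123.2]
orientation: [0.254, 3.131, 0.0]
contact_force: [-0.6, 0.9, 2.1]
grip_width: 0.125
grip_force: 30.0
```

Call:
{"fn": "step_arm", "kwargs": {
  "commands": [
    {"dx": 0, "dy": 0, "dz": 0.4, "turn": 0, "jaw": -1},
    {"dx": 0, "dy": 0, "dz": 0, "turn": 0, "jaw": -1},
    {"dx": 0, "dy": 0, "dz": 0, "turn": 0, "jaw": -1},
    {"dx": 0, "dy": 0, "dz": 0, "turn": 0, "jaw": -1},
    {"dx": 0, "dy": 0, "dz": 0, "turn": 0, "jaw": -1}
  ]
}}

```text
time: 15.98
position: [534.2, 44.2, 123.0]
orientation: [0.254, 3.131, 0.0]
contact_force: [1.1, 0.8, 6.3]
grip_width: 0.128
grip_force: 30.0
```

Call:
{"fn": "step_arm", "kwargs": {
  "commands": [
    {"dx": 0, "dy": 0, "dz": 0.5, "turn": 0, "jaw": -1},
    {"dx": 0, "dy": 0, "dz": 0, "turn": 0, "jaw": -1},
    {"dx": 0, "dy": 0, "dz": 0, "turn": 0, "jaw": -1},
    {"dx": 0, "dy": 0, "dz": 0, "turn": 0, "jaw": -1},
    {"dx": 0, "dy": 0, "dz": 0, "turn": 0, "jaw": -1}
  ]
}}

```text
time: 16.6
position: [534.2, 44.3, 123.0]
orientation: [0.254, 3.131, -0.0]
contact_force: [-1.1, 0.9, 8.4]
grip_width: 0.13
grip_force: 30.0
```

```bash
python3 - <<'E'
from h import *
z=[];F=[]
plan(534,44,123,170.7,1)
E
```

```text
from [534.2  44.3 123. ] yaw 170.74 F [-1.1  0.9  8.4]
[0.2, -0.3, 0.0, 0.0]
```

Call:
{"fn": "step_arm", "kwargs": {
  "commands": [
    {"dx": 0, "dy": 0, "dz": 0, "turn": 0, "jaw": 0},
    {"dx": 0, "dy": 0, "dz": 0, "turn": 0, "jaw": 0},
    {"dx": 0, "dy": 0, "dz": 0, "turn": 0, "jaw": 0},
    {"dx": 0, "dy": 0, "dz": 0, "turn": 0, "jaw": 0},
    {"dx": 0, "dy": 0, "dz": 0, "turn": 0, "jaw": 0}
  ]
}}

```text
time: 17.23
position: [534.0, 44.2, 122.2]
orientation: [-0.253, -3.131, 0.0]
contact_force: [0.2, -0.3, 0.0]
grip_width: 0.501
grip_force: 0.0
```

```bash
python3 - <<'E'
from h import *
q=[]
for f,(u,v) in (('t0',(248,120)),('s0',(317,199))):
    i=cv2.imread(f'pics/{f}.png').astype(int);m=(i[:,:,2]>90)&(i[:,:,1]<.45*i[:,:,2])&(i[:,:,0]<.45*i[:,:,2])
    w=np.zeros_like(m);w[v-14:v+14,u-14:u+14]=1;y,x=np.nonzero(m&w);print(f,len(x),x.mean(),y.mean(),x.min(),x.max(),y.min(),y.max());q.append((f,(x.min()+x.max())/2,(y.min()+y.max())/2))
k=tri(q);print(k,[proj(f,k) for f,_,_ in q],q)
ax=np.array([np.cos(np.radians(-9.3)),np.sin(np.radians(-9.3))]);r=k[:2]-[535.8,43.8];print('along',r@ax,'lat',r@[-ax[1],ax[0]])
# hinge from w2: bracket/axis ends
f=lambda u,v,z:atz('w2',210+u/3.2-.34,160+v/3.2-.34,z)
for p in [(515,405),(715,437)]:
    h=f(*p,123)[:2]-[535.8,43.8];print('hinge along',h@ax,h@[-ax[1],ax[0]])
plan(534,44,123,170.7,1)
E
```

```text
t0 87 247.2528735632184 119.4367816091954 242 252 115 124
s0 100 316.69 197.42 311 322 192 202
[650.1  23.9 270.4] [array([246.5, 119.4]), array([315.9, 197. ])] [('t0', np.float64(247.0), np.float64(119.5)), ('s0', np.float64(316.5), np.float64(197.0))]
along 116.01352442525501 lat -1.1671120043812753
hinge along 48.85693908283686 -41.550685956503386
hinge along 65.41731411766864 29.965563796302614
from [534.   44.2 122.2] yaw 170.75 F [ 0.2 -0.3  0. ]
[-0.0, -0.2, -0.8, 0.0]
```

Call:
{"fn": "step_arm", "kwargs": {
  "commands": [
    {"dx": 0, "dy": 0, "dz": -15, "turn": 0, "jaw": 0},
    {"dx": 0, "dy": 0, "dz": -40, "turn": 0, "jaw": 0},
    {"dx": 0, "dy": 0, "dz": -55, "turn": 0, "jaw": 0},
    {"dx": 0, "dy": 0, "dz": -55, "turn": 0, "jaw": 0},
    {"dx": 0, "dy": 0, "dz": -40, "turn": 0, "jaw": -1}
  ]
}}

```text
time: 17.85
position: [534.3, 44.9, 331.2]
orientation: [0.252, 3.128, 0.002]
contact_force: [-0.1, -0.8, -0.3]
grip_width: 0.435
grip_force: 0.0
```

Call:
{"fn": "step_arm", "kwargs": {
  "commands": [
    {"dx": -20, "dy": 0, "dz": -3, "turn": 0, "jaw": -1},
    {"dx": -35, "dy": 0, "dz": 0, "turn": 0, "jaw": -1},
    {"dx": -40, "dy": 0, "dz": 0, "turn": 0, "jaw": -1},
    {"dx": -35, "dy": 0, "dz": 0, "turn": 0, "jaw": -1},
    {"dx": -18, "dy": 0, "dz": 0, "turn": 0, "jaw": -1}
  ]
}}

```text
time: 18.48
position: [681.3, 19.9, 330.6]
orientation: [0.255, 3.131, 0.001]
contact_force: [-0.7, -0.3, -0.7]
grip_width: 0.009
grip_force: 0.0
```

```bash
python3 - <<'E'
from h import *
snap('wrist','w5');snap('top','t5');snap('scene','s5');plan(680,19.2,262,170.7,5)
a=cv2.imread('pics/t5.png')[100:250,180:300];b=cv2.imread('pics/s5.png')[140:290,250:370]
cv2.imwrite('pics/m5.png',np.hstack([cv2.resize(a,(400,500)),cv2.resize(b,(400,500))]))
E
```

```text
from [680.1  20.6 330.4] yaw 170.74 F [-0.5  0.7 -0. ]
[-0.0, -0.3, 13.7, 0.0]
[-0.0, -0.3, 13.7, 0.0]
[-0.0, -0.3, 13.7, 0.0]
[-0.0, -0.3, 13.7, 0.0]
[-0.0, -0.3, 13.7, 0.0]
```

View pics/m5.png

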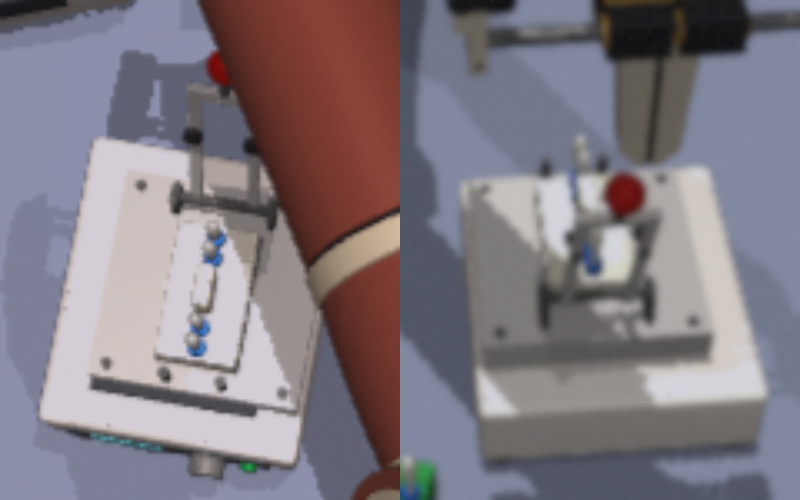

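```bash
python3 - <<'E'
from h import *
i=cv2.imread('pics/w5.png').astype(int);m=((i[:,:,2]>70)&(i[:,:,1]<.4*i[:,:,2])&(i[:,:,0]<.4*i[:,:,2])).astype(np.uint8)
n,_,st,c=cv2.connectedComponentsWithStats(m);print([(s.tolist(),q.round(1)) for s,q in zip(st[1:],c[1:]) if s[4]>40])
print(proj('w5',[650,24,270]),[atz('w5',*q,270) for s,q in zip(st[1:],c[1:]) if s[4]>40])
E
```

```text
[([454, 0, 20, 8, 120], array([464.3,   2.8])), ([262, 173, 30, 31, 432], array([276.2, 187.9]))]
[276.6 184.8] [array([525.5, 192.3, 270. ]), array([652.2,  23.3, 270. ])]
```

Call:
{"fn": "step_arm", "kwargs": {
  "commands": [
    {"dx": 0, "dy": -1, "dz": 10, "turn": 0, "jaw": -1},
    {"dx": 0, "dy": 0, "dz": 18, "turn": 0, "jaw": -1},
    {"dx": 0, "dy": 0, "dz": 20, "turn": 0, "jaw": -1},
    {"dx": 0, "dy": 0, "dz": 15, "turn": 0, "jaw": -1},
    {"dx": 0, "dy": 0, "dz": 5, "turn": 0, "jaw": -1}
  ]
}}

```text
time: 19.25
position: [679.1, 19.1, 261.4]
orientation: [-0.253, -3.13, 0.001]
contact_force: [-0.5, 0.6, -0.4]
grip_width: 0.005
grip_force: 0.0
```

Call:
{"fn": "step_arm", "kwargs": {
  "commands": [
    {"dx": 9.6, "dy": 0, "dz": -1, "turn": 0, "jaw": -1},
    {"dx": 15.5, "dy": 0, "dz": -4.5, "turn": 0, "jaw": -1},
    {"dx": 14.5, "dy": 0, "dz": -3.5, "turn": 0, "jaw": -1},
    {"dx": 15.5, "dy": 0, "dz": -2, "turn": 0, "jaw": -1},
    {"dx": 15.5, "dy": 0, "dz": 0, "turn": 0, "jaw": -1}
  ]
}}

```text
time: 19.88
position: [611.2, 31.0, 275.6]
orientation: [0.254, 3.125, 0.001]
contact_force: [2.7, 0.3, 1.4]
grip_width: 0.006
grip_force: 1.0
```

```bash
cat > k.py <<'E'
from h import *
import sys
n=sys.argv[1];snap('wrist',n);s=ctrl.sense();p=np.array(s['position'])
ax=np.array([np.cos(np.radians(-9.3)),np.sin(np.radians(-9.3))]);r=p[:2]-[535.8,43.8]
print('TCP along',r@ax,'lat',r@[-ax[1],ax[0]],'z',p[2],'F',s['contact_force'])
i=cv2.imread(f'pics/{n}.png').astype(int);m=((i[:,:,2]>60)&(i[:,:,1]<.4*i[:,:,2])&(i[:,:,0]<.4*i[:,:,2])).astype(np.uint8)
N,_,st,c=cv2.connectedComponentsWithStats(m);print([(t.tolist(),q.round(1)) for t,q in zip(st[1:],c[1:]) if t[4]>60])
for a in np.arange(0,2,.15):
    al=62.8-156*np.cos(a)+3*np.sin(a);w=np.append(np.array([535.8,43.8])+al*ax-1*np.array([-ax[1],ax[0]]),123+156*np.sin(a)+3*np.cos(a));print(round(a,2),proj(n,w),end=' ')
E
python3 k.py w6
```

```text
TCP along 74.18620493560509 lat -0.16076450740776632 z 275.67122516367544 F [ 0.44341409 -0.06233393  1.16518851]
[([472, 13, 26, 32, 606], array([485. ,  28.3])), ([255, 212, 43, 43, 1117], array([277. , 234.8]))]
0.0 [277.3  24.6] 0.15 [277.3  20.2] 0.3 [277.3  19.1] 0.45 [277.3  22.2] 0.6 [277.4  30.7] 0.75 [277.4  45.9] 0.9 [277.4  69.2] 1.05 [277.4 101. ] 1.2 [277.4 140.7] 1.35 [277.3 184.9] 1.5 [277.3 228.8] 1.65 [277.3 267.5] 1.8 [277.2 298.1] 1.95 [277.2 320.1]
```

Call:
{"fn": "step_arm", "kwargs": {
  "commands": [
    {"dx": 16, "dy": 0, "dz": 0, "turn": 0, "jaw": -1},
    {"dx": 15, "dy": 0, "dz": 0.5, "turn": 0, "jaw": -1},
    {"dx": 13, "dy": 0, "dz": 1, "turn": 0, "jaw": -1},
    {"dx": 12, "dy": 0, "dz": 1.5, "turn": 0, "jaw": -1},
    {"dx": 10, "dy": 0, "dz": 3, "turn": 0, "jaw": -1}
  ]
}}

```text
time: 20.55
position: [544.8, 41.7, 267.6]
orientation: [0.253, 3.13, 0.001]
contact_force: [1.6, -0.4, -0.9]
grip_width: 0.008
grip_force: 0.6
```

```bash
python3 k.py w7
```

```text
TCP along 7.5066497035024335 lat -0.7172023765326457 z 267.1250809016729 F [-0.97127373 -0.30978137  0.20651867]
[([477, 59, 26, 34, 662], array([489.4,  75.6])), ([261, 216, 37, 35, 585], array([279.6, 234.9]))]
0.0 [277.6  92.1] 0.15 [277.6  92.8] 0.3 [277.7  97.9] 0.45 [277.7 108.6] 0.6 [277.7 126. ] 0.75 [277.7 151. ] 0.9 [277.7 183.6] 1.05 [277.7 222.5] 1.2 [277.6 264. ] 1.35 [277.6 303.7] 1.5 [277.5 337.9] 1.65 [277.5 364.6] 1.8 [277.4 383.6] 1.95 [277.3 395.7]
```

Call:
{"fn": "step_arm", "kwargs": {
  "commands": [
    {"dx": 10.5, "dy": 0, "dz": 3, "turn": 0, "jaw": -1},
    {"dx": 11, "dy": 0, "dz": 5, "turn": 0, "jaw": -1},
    {"dx": 11, "dy": 0, "dz": 6, "turn": 0, "jaw": -1},
    {"dx": 10, "dy": 0, "dz": 7, "turn": 0, "jaw": -1},
    {"dx": 9, "dy": 0, "dz": 8.5, "turn": 0, "jaw": -1}
  ]
}}

```text
time: 21.22
position: [493.3, 50.0, 237.3]
orientation: [-0.253, -3.131, -0.0]
contact_force: [0.9, 0.1, 2.0]
grip_width: 0.005
grip_force: 0.6
```

```bash
python3 k.py w8
```

```text
TCP along -44.771109558250075 lat -1.1715538514135135 z 236.20425729424588 F [-0.656553    0.43661996 -0.54148676]
[([489, 97, 26, 36, 725], array([501.7, 114.6])), ([262, 225, 37, 28, 436], array([281.1, 240.2]))]
0.0 [277.8 150.9] 0.15 [277.8 156.9] 0.3 [277.9 168.7] 0.45 [277.9 187.5] 0.6 [277.9 214.1] 0.75 [277.9 248.3] 0.9 [277.9 288.3] 1.05 [277.9 330.2] 1.2 [277.8 369.5] 1.35 [277.7 402.6] 1.5 [277.6 428. ] 1.65 [277.6 445.7] 1.8 [277.5 456.5] 1.95 [277.4 461.8]
```

Call:
{"fn": "step_arm", "kwargs": {
  "commands": [
    {"dx": 7, "dy": 0, "dz": 8, "turn": 0, "jaw": -1},
    {"dx": 7, "dy": 0, "dz": 9, "turn": 0, "jaw": -1},
    {"dx": 6, "dy": 0, "dz": 9, "turn": 0, "jaw": -1},
    {"dx": 5, "dy": 0, "dz": 9, "turn": 0, "jaw": -1},
    {"dx": 4.5, "dy": 0, "dz": 10, "turn": 0, "jaw": -1}
  ]
}}

```text
time: 21.9
position: [464.9, 54.4, 192.1]
orientation: [-0.253, -3.131, -0.0]
contact_force: [-0.0, -0.3, 1.9]
grip_width: 0.002
grip_force: 0.6
```

Call:
{"fn": "step_arm", "kwargs": {
  "commands": [
    {"dx": 4, "dy": 0, "dz": 9, "turn": 0, "jaw": -1},
    {"dx": 3, "dy": 0, "dz": 9, "turn": 0, "jaw": -1},
    {"dx": 2, "dy": 0, "dz": 9, "turn": 0, "jaw": -1},
    {"dx": 2, "dy": 0, "dz": 8, "turn": 0, "jaw": -1},
    {"dx": 1, "dy": 0, "dz": 5, "turn": 0, "jaw": -1}
  ]
}}

```text
time: 22.52
position: [453.3, 56.3, 152.2]
orientation: [-0.253, -3.131, 0.0]
contact_force: [-1.4, -0.3, 0.7]
grip_width: 0.003
grip_force: 0.4
```

```bash
python3 k.py w9
```

```text
TCP along -83.74688938463962 lat -1.1558131809798313 z 151.8928520600885 F [ 0.55992844 -0.54757241  0.78026491]
[([531, 134, 27, 44, 898], array([544.2, 156.2])), ([261, 224, 39, 29, 754], array([280.5, 239.7]))]
0.0 [278.2 230.4] 0.15 [278.3 248.4] 0.3 [278.4 276.3] 0.45 [278.5 315.1] 0.6 [278.6 363.4] 0.75 [278.6 416.1] 0.9 [278.5 465.8] 1.05 [278.4 506.7] 1.2 [278.3 536.8] 1.35 [278.2 556.6] 1.5 [278.  567.9] 1.65 [277.9 572.7] 1.8 [277.8 572.4] 1.95 [277.8 568.2]
```

Call:
{"fn": "step_arm", "kwargs": {
  "commands": [
    {"dx": 1, "dy": 0, "dz": 3, "turn": 0, "jaw": -1},
    {"dx": 1, "dy": 0, "dz": 3, "turn": 0, "jaw": -1},
    {"dx": 0, "dy": 0, "dz": 3, "turn": 0, "jaw": -1},
    {"dx": 0, "dy": 0, "dz": 2, "turn": 0, "jaw": -1},
    {"dx": 0, "dy": 0, "dz": 0, "turn": 0, "jaw": -1}
  ]
}}

```text
time: 23.2
position: [451.3, 56.7, 141.6]
orientation: [-0.253, -3.131, -0.0]
contact_force: [0.3, 0.8, 0.0]
grip_width: 0.001
grip_force: 0.0
```

Call:
{"fn": "step_arm", "kwargs": {
  "commands": [
    {"dx": 0, "dy": 0, "dz": 1.5, "turn": 0, "jaw": -1},
    {"dx": 0, "dy": 0, "dz": 1, "turn": 0, "jaw": -1},
    {"dx": 0, "dy": 0, "dz": 0, "turn": 0, "jaw": -1},
    {"dx": 0, "dy": 0, "dz": 0, "turn": 0, "jaw": -1},
    {"dx": 0, "dy": 0, "dz": 0, "turn": 0, "jaw": -1}
  ]
}}

```text
time: 23.82
position: [451.4, 56.6, 139.3]
orientation: [0.254, 3.131, 0.0]
contact_force: [-0.7, -0.4, 0.7]
grip_width: 0.005
grip_force: 0.3
```

Call:
{"fn": "step_arm", "kwargs": {
  "commands": [
    {"dx": 0, "dy": 0, "dz": 1, "turn": 0, "jaw": -1},
    {"dx": 0, "dy": 0, "dz": 1, "turn": 0, "jaw": -1},
    {"dx": 0, "dy": 0, "dz": 0, "turn": 0, "jaw": -1},
    {"dx": 0, "dy": 0, "dz": 0, "turn": 0, "jaw": -1},
    {"dx": 0, "dy": 0, "dz": 0, "turn": 0, "jaw": -1}
  ]
}}

```text
time: 24.45
position: [451.4, 56.7, 137.8]
orientation: [0.254, 3.131, -0.001]
contact_force: [-3.5, -1.0, 5.8]
grip_width: 0.007
grip_force: 3.4
```

```bash
python3 k.py w10
```

```text
TCP along -85.37272221483828 lat -0.9001463450617211 z 137.8414624155083 F [-1.63393917 -1.03755433  6.68127905]
[([537, 138, 23, 45, 749], array([550.4, 160.8])), ([261, 226, 39, 28, 710], array([280.8, 240.4]))]
0.0 [278.2 242. ] 0.15 [278.3 262.6] 0.3 [278.3 294.3] 0.45 [278.4 337.8] 0.6 [278.4 390.6] 0.75 [278.4 446.1] 0.9 [278.3 496.1] 1.05 [278.2 535.4] 1.2 [278.  562.9] 1.35 [277.9 580.1] 1.5 [277.8 589.1] 1.65 [277.7 591.8] 1.8 [277.7 589.8] 1.95 [277.6 584.3]
```

Call:
{"fn": "step_arm", "kwargs": {
  "commands": [
    {"dx": 0, "dy": 0, "dz": 0.6, "turn": 0, "jaw": -1},
    {"dx": 0, "dy": 0, "dz": 0.6, "turn": 0, "jaw": -1},
    {"dx": 0, "dy": 0, "dz": 0, "turn": 0, "jaw": -1},
    {"dx": 0, "dy": 0, "dz": 0, "turn": 0, "jaw": -1},
    {"dx": 0, "dy": 0, "dz": 0, "turn": 0, "jaw": -1}
  ]
}}

```text
time: 25.12
position: [451.5, 56.7, 137.5]
orientation: [0.253, 3.13, -0.002]
contact_force: [-3.6, -0.4, 14.6]
grip_width: 0.0
grip_force: 7.2
```

Firm stop, so I'll retreat upward and check.

Call:
{"fn": "step_arm", "kwargs": {
  "commands": [
    {"dx": 0, "dy": 0, "dz": -5, "turn": 0, "jaw": -1},
    {"dx": 0, "dy": 0, "dz": -20, "turn": 0, "jaw": -1},
    {"dx": 0, "dy": 0, "dz": -40, "turn": 0, "jaw": -1},
    {"dx": 0, "dy": 0, "dz": -40, "turn": 0, "jaw": -1},
    {"dx": 0, "dy": 0, "dz": -20, "turn": 0, "jaw": -1}
  ]
}}

```text
time: 25.75
position: [452.3, 56.9, 263.0]
orientation: [0.254, 3.128, 0.001]
contact_force: [-0.1, 0.6, -0.3]
grip_width: 0.01
grip_force: 0.0
```

Call:
{"fn": "step_arm", "kwargs": {
  "commands": [
    {"dx": 0, "dy": -40, "dz": 0, "turn": 0, "jaw": -1},
    {"dx": 0, "dy": -50, "dz": 0, "turn": 0, "jaw": -1},
    {"dx": 0, "dy": -40, "dz": 0, "turn": 0, "jaw": -1},
    {"dx": 0, "dy": 0, "dz": 0, "turn": 0, "jaw": -1},
    {"dx": 0, "dy": 0, "dz": 0, "turn": 0, "jaw": -1}
  ]
}}

```text
time: 26.38
position: [430.7, -70.9, 261.1]
orientation: [0.253, 3.131, 0.001]
contact_force: [-0.5, 0.3, -0.5]
grip_width: 0.006
grip_force: 0.0
```

```bash
python3 k.py w11; python3 - <<'E'
from h import *
t=cv2.imread('pics/w11.png');a=cv2.resize(t[60:310,250:560],(400,322));snap('scene','s11');b=cv2.resize(cv2.imread('pics/s11.png')[150:290,240:380],(400,400))
c=np.zeros((400,800,3),np.uint8);c[:322,:400]=a;c[:,400:]=b;cv2.imwrite('pics/m11.png',c)
E
```

```text
TCP along -85.22900672135633 lat -129.63632107626697 z 261.1750851271412 F [-0.46504959  1.15663128  0.28218853]
[([541, 138, 19, 31, 437], array([549.9, 152.8])), ([397, 185, 21, 22, 339], array([407.9, 195.7]))]
0.0 [406.2 193.5] 0.15 [414.9 201.7] 0.3 [424.  214.8] 0.45 [432.8 232.9] 0.6 [440.8 255.9] 0.75 [447.  283.2] 0.9 [450.5 313.2] 1.05 [450.9 343.5] 1.2 [448.2 372.1] 1.35 [442.9 397.1] 1.5 [435.7 417.3] 1.65 [427.5 432.4] 1.8 [419.  442.7] 1.95 [410.6 448.7]
```

View pics/m11.png

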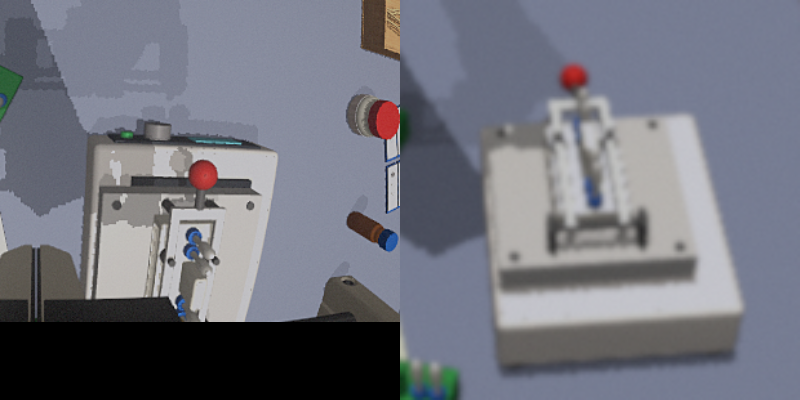

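The frame is shut over the rack: the red knob sits at (408,196) in the wrist picture, against a predicted (406,194) for closed. The robot touches nothing, so I'm handing in.

```bash
python3 -c "
from plant import ctrl
print(ctrl.finish_job())"
```

```text
the job is handed in; nothing more can be done
None
```

The blue-collared rack is seated on the pocket floor (a dead stop felt at about 11 N, below the 3 kg limit), the hold-down frame is closed over it on its stop, and the job is handed in; no verdict came back.

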